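# Click the batch counter's large wheel round to its start mark

### The job

Bring the kitchen's two-wheel batch counter back to its start mark: flick the paddles at the edge of the larger wheel with a fingertip, anticlockwise as seen from above, click by click, until the paddle with the raised ridge rests in its notch at the bridge's pointed arrow, two or three clicks on, without running on past it. Let the wheel come to rest in the notch just before the mark before you give it the final flick. Leave the smaller wheel at its setting, do not lift the counter or shove it out of its place, and leave the jar, candle and other things standing about where they are.

Things in the scene. Friction and masses are not known exactly. Their poses are not given: they have to be found in the camera images.
- batch_counter: the batch counter: low grey box 110 (x) x 230 (y) mm, deck 32 mm above the worktop, about 1.9 kg in all, loose on a rubber sole; origin at the centre of its underside, x to its back, y along it (large wheel at +y, small at -y). Across the deck at y = -26 mm stands a metal bridge 50 mm long (x), 12 mm wide, up to 52 mm above the worktop, with a pointed arrow on each side
- large_wheel (a joint): angle of the large wheel in rad, growing anticlockwise seen from above; 0 = ridged paddle at the arrow. Six notches a turn, at multiples of 1.047 rad (60 degrees); it starts at rest 2 or 3 clicks before the mark (-2.09 or -3.14). 2 to 4 N at a paddle takes it out of a notch; pushed over half a click (30 degrees) it springs into the next notch and stops there, pushed less it springs back
- large_wheel_hub (a point): on the large wheel's upright axle, at counter x = 0, y = +50 mm, half-way up the paddles, 44 mm above the worktop. Wheel: hub of radius 29 mm with six straight radial paddles 60 degrees apart, 12 mm wide, round-ended, reaching to radius 60 mm, 37 to 51 mm above the worktop (5 mm over the deck). Neighbouring paddles leave a 40 mm gap at radius 52 mm
- large_wheel_mark (a point): on top of the ridge, 54 mm from the large wheel's axle, 56 mm above the worktop: a metal ridge 6 mm wide and 5 mm high lies along one paddle of this wheel. In any notch, paddles point along the counter's +y and -y and 30, 150, 210 and 330 degrees from its +x, so open gaps lie straight behind (+x) and in front (-x) of the axle
- large_arrow (a point): tip of the bridge's pointed arrow that points to the large wheel's axle, 65 mm from that axle towards the small wheel, 52 mm above the worktop
- small_wheel_hub (a point): axle of the small wheel, at counter x = 0, y = -75 mm, 44 mm above the worktop: the same shape as the large wheel but only 34 mm in radius; clicks likewise; not to be turned
- small_wheel (a joint): angle of the small wheel in rad, anticlockwise seen from above; 0 = its ridged paddle at its own arrow; it stands, and must stay, one click before that (-1.05)
- small_wheel_mark (a point): on top of the ridge of the small wheel, 28 mm from its axle
- jar: small spice jar with a screw cap, 45 mm across, 106 tall; stands about 50 mm off the counter's small-wheel end; loose bystander, origin at the centre of its underside
- candle: flat round tea-light candle, 38 mm across, 15 tall; stands 30 to 55 mm off the counter's large-wheel end; loose bystander, origin at the centre of its underside
- tumbler: plastic tumbler, 68 mm across, 72 tall; loose bystander, origin at the centre of its underside
- tub: sealed dairy pot, 72 mm across, 72 tall; loose bystander, origin at the centre of its underside
- lemon: lemon, 83 x 58 x 58 mm; loose bystander, origin at the centre of its underside

How it is judged:
By the outcome, as a careful person would: the job done as asked, in the order asked, and still so for the second after the job is handed in, with the robot touching nothing.
It also fails if it takes over 48 s, if anything falls off the work surface, if the arm or the gripper's body presses on something with over 40 N, if the wrist force passes 120 N, or if a joint passes its speed limit or range.

### The arm

A 6-joint arm with a two-finger parallel gripper is mounted at the origin on a cart in front of the work surface, level with it; the furniture and walls round the work are solid. World frame = base frame: x ahead of the robot, y to its left, z up, the work surface at z = 0. Lengths are in m, angles in rad, forces in N, time in s.
With the tool pointing down it reaches from about 0.3 to 0.775 m from the base axis. Payload 14.6 kg.
Tool frame: the origin (TCP) lies at the very end of the fingers, on their centre line; the grasp point (between the pads) lies 19 mm behind it; z points along the fingers, y is the line along which they close (so a half turn about z gives the same grasp; the last joint's range is limited). The gripper opens to 94 mm and grips with 3 to 60 N. Pads are 16 mm wide; open, the fingers measure 119 mm over their backs; the gripper's body (75 mm by 177 mm) begins 78 mm behind the grasp point.
Start: joints at [1.18, 0.3, 1.521, -0, 1.321, -0.067], TCP at [0.175, 0.521, 0.205] pointing down, gripper open.
Joint ranges: [-3.03, 3.03], [-0.79, 2.21], [0.23, 2.52], [-1.04, 4.18], [0, 3.07], [-2.55, 2.55]. Speed limits (rad/s): [2.22, 2.22, 2.57, 3.14, 3.14, 3.14].

### API

Orientations are given as [roll, pitch, yaw] about the fixed x, y, z axes, in that order (R = Rz(yaw) Ry(pitch) Rx(roll)).
In Python, from station import telemetry, cams, hand_in, nets gives the robot as it stands.
- The arm moves only by the tool move_arm, never from a script. Its argument "increments" is a list of rows, each a list of 4 numbers: the shift along the tool's x, y, z in m, then the turn about the tool's z in rad. In form: [[tx, ty, tz, roll], ...]. A call has 1 to 20 rows; each row shifts and turns the commanded pose from where the row before left it, along the tool's axes as they then stand; what a row does not reach is not made up. A row lasts 1/8 s, in which the tool goes at most 62.5 mm and 10.7 degrees, less where a joint would pass 70% of its speed; a pose out of reach is approached as far as the arm can. A call is refused whole if a number of a shift passes 0.0625 or a number of a turn 0.188, either way. A call with a gripper value outside its range is refused whole. "grip" is the opening, from 0 (shut) to 1 (fully open), set as the call begins (left out, the last holds). The fingers move at their own pace and stop on an object; "force" is the grip in N (left out, the last holds). Time passes only in rows, so rows that do not move let the fingers close. It gives the time, the measured TCP pose, the force, the opening and the grip force at its end, in the units of the state.
- telemetry.get_obs(): the state, without advancing time (a new reading comes with each control period).
- cams.camera(name): name is "scene" or "top" or "wrist"; returns the picture (384x512x3 uint8, blue, green, red); there is no depth.
- cams.camera_model(name): a dict with "intrinsics" (3x3 intrinsics, pixels), "k1" (the pictures are not rectified: a ray, as slopes to the right and down, at radius r is drawn at 1 + k1 r^2 times it, then the intrinsics apply), "xyz" and "attitude" of the camera in the world; the wrist camera has in their place "T_tool_cam" (4x4, takes a point from camera to tool coordinates, whose origin is the TCP and whose axes are the flange's). Camera axes: x right, y up, looking along -z (the intrinsics and any distortion apply to the point x, -y, -z); pixel columns grow to the right and rows downward; lengths in m; the calibration is good to about 2 mm. A picture is of the moment at which its call begins: read the wrist's pose just before it. camera_model takes no time and is no camera call.
- hand_in(): hands the job in; it is judged then, once.
Trained networks look in the newest picture that a camera, given by its name, has taken for a name from the list of things; names that differ only in an ending like _2 or _b are one class to them, and where a whole thing is asked for, a point or a joint stands for the part that bears it (a point fixed in the world has none). Each returns a list of dicts, best first, with "conf" (0 to 1); they miss things now and then, are a little off and sometimes report something else, mostly with a low value. They report only what shows in the picture. A call takes as long as a camera call.
- nets.search_frame(camera, query): "extent" ([left, top, right, bottom] in pixels, round what is visible of it).
- nets.mark_of(camera, query): "centre" ([column, row] in pixels: a listed point, or the origin of a listed thing).
The state is a dict: "time_s": time; "qpos": joint angles; "joint_vel": joint speeds; "tau": joint torques, N m; "ee_pos": TCP position; "eef_rot": TCP orientation; "force": force on the tool from outside, world axes, zero at the start; "moment": the same for the moment, N m; "grip_width": finger opening in m; "grip_force": force on a finger pad.
Only numpy, scipy, OpenCV 4.12 (cv2) and the standard library are available. Lean on these libraries where they do the work, as an engineer would, in place of code of your own. Each camera call takes 0.05 s, during which the arm holds its last target. There are 200 camera calls.

## Working session

There is one attempt and no reset: what is moved stays moved. The work goes in short steps, Python scripts to look and compute and a tool call to move; the robot and the scene stay as the last step left them, time stands still between calls to the robot, and variables do not carry over. Pictures are saved under pics/ and viewed, at most 10 in all, crops included, and the job is handed in when it is done.

Besides the shell and the picture viewer there is one more tool, called after ">>>" as name(argument=value, ...), one argument or row to a line, values as JSON. move_arm: Moves the arm, as the interface text tells. Its arguments: {"type":"object","properties":{"increments":{"type":"array"},"grip":{"type":"number"},"force":{"type":"number"}},"required":["increments"]}

```bash
mkdir -p pics
cat > h.py <<'E'
import numpy as np, cv2
from scipy.spatial.transform import Rotation as Ro
from station import telemetry, cams, nets
def cam(name, obs=None):
    m=cams.camera_model(name); K=np.array(m["intrinsics"])
    if "T_tool_cam" in m:
        o=obs or telemetry.get_obs(); T=np.array(m["T_tool_cam"])
        R=Ro.from_euler('xyz',o["eef_rot"]).as_matrix()
        return K,m["k1"],R@T[:3,:3],np.array(o["ee_pos"])+R@T[:3,3]
    a=np.array(m["attitude"]); R=a if a.shape==(3,3) else Ro.from_euler('xyz',a).as_matrix()
    return K,m["k1"],R,np.array(m["xyz"])
def to_world(c,px,z):
    K,k1,R,t=c
    u=cv2.undistortPoints(np.array([[px]],float),K,np.array([k1,0,0,0,0.]))[0,0]
    d=R@np.array([u[0],-u[1],-1]); return t+d*(z-t[2])/d[2]
def to_px(c,p):
    K,k1,R,t=c; q=R.T@(np.array(p)-t)
    return cv2.projectPoints(np.array([[q[0],-q[1],-q[2]]]),np.zeros(3),np.zeros(3),K,np.array([k1,0,0,0,0.]))[0][0,0]
E
python3 - <<'E'
from h import *
o=telemetry.get_obs(); print(o["time_s"],o["ee_pos"],o["eef_rot"],o["grip_width"])
print(cams.camera_model("top"))
Z=dict(large_wheel_hub=.044,small_wheel_hub=.044,large_wheel_mark=.056,large_arrow=.052,small_wheel_mark=.056,batch_counter=0,jar=0,candle=0,tumbler=0,tub=0,lemon=0)
for n in ("top","scene"):
    im=cams.camera(n); cv2.imwrite(f"pics/{n}0.png",im); c=cam(n)
    for q,z in Z.items():
        r=nets.mark_of(n,q)
        for d in r[:2]: print(n,q,np.round(d["conf"],2),np.round(d["centre"]),np.round(to_world(c,d["centre"],z),4))
print(telemetry.get_obs()["time_s"])
E
```

```text
0.0 [0.17489423 0.52117069 0.20488572] [-3.14044372e+00 -5.45365279e-05  2.81779464e+00] 0.09370413750438296
{'intrinsics': array([[426.05366502,   0.        , 253.02338828],
       [  0.        , 426.05366502, 195.02190102],
       [  0.        ,   0.        ,   1.        ]]), 'k1': -0.051039254154234784, 'xyz': array([0.35347538, 0.13386598, 1.14080488]), 'attitude': array([ 0.18591729, -0.01824485, -1.57385137])}
top large_wheel_hub 0.64 [235. 230.] [0.4687 0.159  0.044 ]
top small_wheel_hub 0.53 [284. 228.] [0.4724 0.0344 0.044 ]
top small_wheel_hub 0.49 [192. 229.] [0.4695 0.27   0.044 ]
top large_wheel_mark 0.94 [215. 236.] [0.4519 0.2108 0.056 ]
top large_wheel_mark 0.32 [276. 220.] [0.4936 0.0539 0.056 ]
top large_arrow 0.78 [262. 229.] [0.4688 0.0896 0.052 ]
top small_wheel_mark 0.81 [278. 219.] [0.4946 0.0482 0.056 ]
top batch_counter 0.97 [254. 231.] [0.469 0.109 0.   ]
top jar 0.67 [322. 226.] [ 0.4822 -0.0725  0.    ]
top candle 0.52 [193. 232.] [0.4664 0.2743 0.    ]
top tumbler 0.67 [131. 220.] [0.5005 0.4416 0.    ]
top tub 0.95 [173. 164.] [0.655  0.3332 0.    ]
top lemon 0.92 [129. 167.] [0.6474 0.455  0.    ]
scene large_wheel_hub 0.82 [225. 207.] [0.4564 0.1515 0.044 ]
scene large_wheel_hub 0.75 [221. 171.] [0.6085 0.3961 0.044 ]
scene small_wheel_hub 0.54 [253. 216.] [0.4915 0.0536 0.044 ]
scene small_wheel_hub 0.47 [252. 214.] [0.4976 0.064  0.044 ]
scene large_wheel_mark 0.6 [216. 198.] [0.4562 0.2037 0.056 ]
scene large_arrow 0.97 [240. 210.] [0.476  0.0992 0.052 ]
scene small_wheel_mark 0.62 [252. 212.] [0.491  0.0565 0.056 ]
scene batch_counter 0.8 [235. 222.] [0.466 0.115 0.   ]
scene jar 0.71 [274. 249.] [ 0.4684 -0.073   0.    ]
scene candle 0.56 [212. 204.] [0.4753 0.2625 0.    ]
scene tumbler 0.82 [193. 187.] [0.4929 0.4217 0.    ]
scene tub 0.57 [242. 182.] [ 0.6615  0.3327 -0.    ]
scene lemon 0.66 [222. 173.] [0.6527 0.4597 0.    ]
1.2
```

View pics/top0.png

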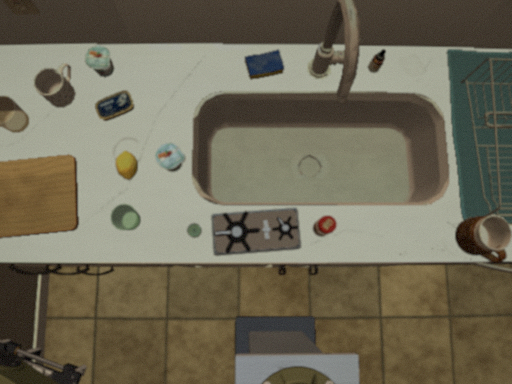

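>>> move_arm(
  increments=[
    [-0.034,-0.024,0,0],
    [-0.034,-0.024,0,0],
    [-0.034,-0.024,0,0],
    [-0.034,-0.024,0,0],
    [-0.034,-0.024,0,0],
    [-0.034,-0.024,0,0],
    [-0.034,-0.024,0,0],
    [-0.034,-0.024,0,0],
    [-0.034,-0.024,0,0],
    [-0.034,-0.024,0,0],
    [-0.034,-0.024,0,0],
    [-0.034,-0.024,0,0],
    [0,0,0,0.17],
    [0,0,0,0.17],
    [0,0,0,0.17],
    [0,0,0,0.17],
    [0,0,0,0.17],
    [0,0,0,0.17],
    [0,0,0,0.17],
    [0,0,0,0],
  ],
  grip=0,
)

```text
time_s: 3.7
ee_pos: [0.4702, 0.1186, 0.2055]
eef_rot: [3.142, 0.0, 1.629]
force: [0.3, 0.5, 0.5]
grip_width: 0.0003
grip_force: 0.0
```

```bash
cat > look.py <<'E'
import sys
from h import *
o=telemetry.get_obs(); print(o["time_s"],np.round(o["ee_pos"],4),np.round(o["eef_rot"],3),o["grip_width"],np.round(o["force"],1))
c=cam("wrist",o); im=cams.camera("wrist"); cv2.imwrite(f"pics/{sys.argv[1]}.png",im)
print("cam",np.round(c[3],3))
for q,z in dict(large_wheel_hub=.044,small_wheel_hub=.044,large_wheel_mark=.056,large_arrow=.052,small_wheel_mark=.056,candle=0).items():
    for d in nets.mark_of("wrist",q)[:2]: print(q,np.round(d["conf"],2),np.round(d["centre"]),np.round(to_world(c,d["centre"],z),4))
E
python3 look.py w1
```

```text
3.7 [0.4702 0.1186 0.2055] [3.142 0.    1.629] 0.0003460400340613187 [0.3 0.5 0.5]
cam [0.465 0.189 0.385]
large_wheel_hub 0.75 [254. 145.] [0.4641 0.1556 0.044 ]
large_wheel_mark 0.91 [253.  92.] [0.4594 0.2107 0.056 ]
large_arrow 0.93 [255. 200.] [0.4681 0.094  0.052 ]
```

View pics/w1.png

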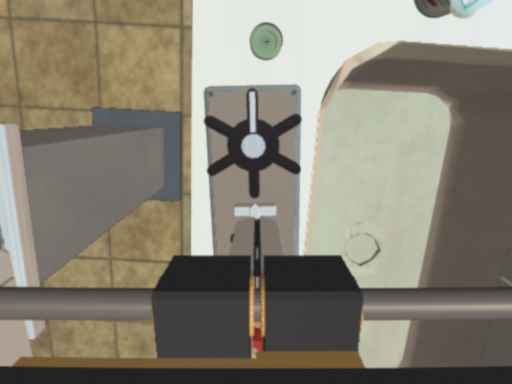

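>>> move_arm(
  increments=[
    [0.02,0.025,0,-0.022],
    [0.02,0.024,0,0],
    [0,0,0.035,0],
    [0,0,0.035,0],
    [0,0,0.035,0],
    [0,0,0.025,0],
    [0,0,0,0],
  ],
)

```text
time_s: 4.92
ee_pos: [0.5155, 0.1616, 0.0741]
eef_rot: [-3.138, 0.001, 1.65]
force: [0.4, 0.6, 0.8]
grip_width: 0.0007
grip_force: 0.0
```

```bash
python3 look.py w2
```

```text
4.925 [0.5155 0.1616 0.0741] [-3.138e+00  1.000e-03  1.650e+00] 0.0006720105877510593 [0.4 0.6 0.8]
cam [0.509 0.233 0.254]
large_wheel_hub 0.86 [184. 216.] [0.4618 0.1564 0.044 ]
large_wheel_mark 0.61 [177. 144.] [0.4587 0.2094 0.056 ]
candle 0.86 [215.  56.] [0.4723 0.2724 0.    ]
```

View pics/w2.png

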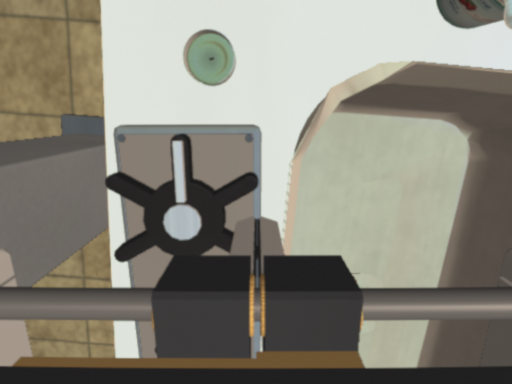

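>>> move_arm(
  increments=[
    [0,0,0.017,0],
    [0,0,0.017,0],
    [0,0,0,0],
    [0.0055,-0.0003,0,-0.105],
    [0.0055,-0.0003,0,-0.105],
    [0.0055,-0.0003,0,-0.105],
    [0.0055,-0.0003,0,-0.105],
    [0.0055,-0.0003,0,-0.105],
    [0.0055,-0.0003,0,-0.105],
  ],
)

```text
time_s: 6.4
ee_pos: [0.5039, 0.1917, 0.0415]
eef_rot: [3.142, 0.0, 2.283]
force: [0.4, -1.3, -0.9]
grip_width: 0.0006
grip_force: 0.6
```

>>> move_arm(
  increments=[
    [0.0055,-0.0003,0,-0.105],
    [0.0055,-0.0003,0,-0.105],
    [0,0,0,0],
    [0,0,0,0],
  ],
)

```text
time_s: 6.9
ee_pos: [0.4958, 0.1994, 0.0415]
eef_rot: [3.142, -0.0, 2.487]
force: [-1.6, 1.7, 0.3]
grip_width: 0.0004
grip_force: 0.7
```

```bash
python3 look.py w3
```

```text
6.9 [0.4958 0.1994 0.0415] [ 3.142 -0.     2.487] 0.00044119285723379277 [-1.6  1.7  0.3]
cam [0.438 0.243 0.221]
large_wheel_hub 0.89 [168. 234.] [0.4624 0.1549 0.044 ]
small_wheel_hub 0.74 [ 47. 349.] [0.4752 0.0295 0.044 ]
large_wheel_mark 0.86 [136. 150.] [0.4137 0.1789 0.056 ]
large_wheel_mark 0.25 [144. 250.] [0.4596 0.1426 0.056 ]
small_wheel_mark 0.55 [ 76. 368.] [0.4946 0.0483 0.056 ]
candle 0.79 [317. 126.] [0.4708 0.2715 0.    ]
```

View pics/w3.png

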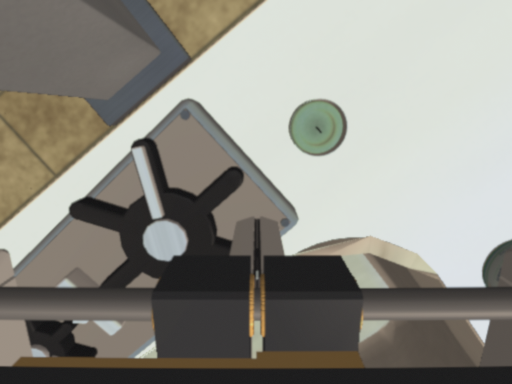

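>>> move_arm(
  increments=[
    [0.002,0,0,-0.04],
    [0,0,0,0],
    [0,0,-0.017,0],
    [0,0,-0.017,0],
    [0,0,0,0],
    [-0.0093,-0.0008,0,0.176],
    [-0.0093,-0.0008,0,0.176],
    [-0.0093,-0.0008,0,0.176],
    [-0.0093,-0.0008,0,0.176],
    [-0.0093,-0.0008,0,0.176],
    [0,0,0,0],
  ],
)

```text
time_s: 8.62
ee_pos: [0.5167, 0.1609, 0.0753]
eef_rot: [-3.141, 0.0, 1.65]
force: [-0.0, 0.5, -0.1]
grip_width: 0.001
grip_force: 0.0
```

```bash
python3 look.py w4
```

```text
8.625 [0.5167 0.1609 0.0753] [-3.141  0.     1.65 ] 0.001025690470830921 [-0.   0.5 -0.1]
cam [0.51  0.232 0.255]
large_wheel_hub 0.8 [183. 219.] [0.462  0.1532 0.044 ]
large_wheel_mark 0.61 [110. 184.] [0.4153 0.1783 0.056 ]
large_arrow 0.19 [107. 179.] [0.4114 0.1802 0.052 ]
candle 0.66 [211.  57.] [0.4708 0.271  0.    ]
```

View pics/w4.png

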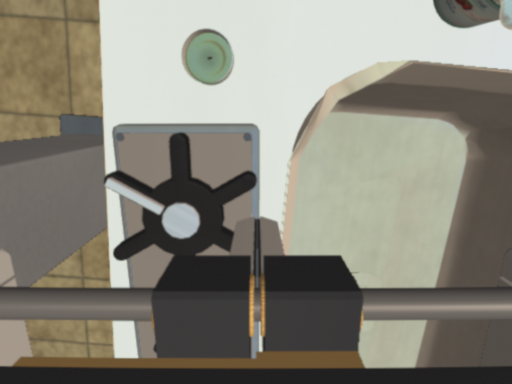

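The ridge went from (178,144) to (110,184), so exactly one click, and the counter's corners are where they were. Second flick.

>>> move_arm(
  increments=[
    [0,0,0.017,0],
    [0,0,0.017,0],
    [0,0,0,0],
    [0.0055,-0.0003,0,-0.105],
    [0.0055,-0.0003,0,-0.105],
    [0.0055,-0.0003,0,-0.105],
    [0.0055,-0.0003,0,-0.105],
    [0.0055,-0.0003,0,-0.105],
    [0.0055,-0.0003,0,-0.105],
    [0.0055,-0.0003,0,-0.105],
    [0.0055,-0.0003,0,-0.105],
    [0,0,0,0],
    [0.002,0,0,-0.04],
    [0,0,0,0],
  ],
)

```text
time_s: 10.72
ee_pos: [0.4947, 0.2, 0.0415]
eef_rot: [3.142, 0.0, 2.53]
force: [-0.0, -0.3, 0.1]
grip_width: 0.0007
grip_force: 0.0
```

>>> move_arm(
  increments=[
    [0,0,-0.017,0],
    [0,0,-0.017,0],
    [0,0,0,0],
    [-0.0093,-0.0008,0,0.176],
    [-0.0093,-0.0008,0,0.176],
    [-0.0093,-0.0008,0,0.176],
    [-0.0093,-0.0008,0,0.176],
    [-0.0093,-0.0008,0,0.176],
    [0,0,0,0],
    [0,0,0,0],
  ],
)

```text
time_s: 11.98
ee_pos: [0.517, 0.161, 0.0754]
eef_rot: [-3.141, -0.0, 1.654]
force: [0.4, -0.0, -0.3]
grip_width: 0.0003
grip_force: 0.0
```

```bash
python3 look.py w5
```

```text
11.975 [0.517  0.161  0.0754] [-3.141 -0.     1.654] 0.00031471706380862316 [ 0.4 -0.  -0.3]
cam [0.51  0.232 0.255]
large_wheel_hub 0.71 [183. 218.] [0.4623 0.1538 0.044 ]
large_wheel_mark 0.66 [114. 254.] [0.4169 0.1269 0.056 ]
candle 0.74 [212.  54.] [0.471  0.2737 0.    ]
```

View pics/w5.png

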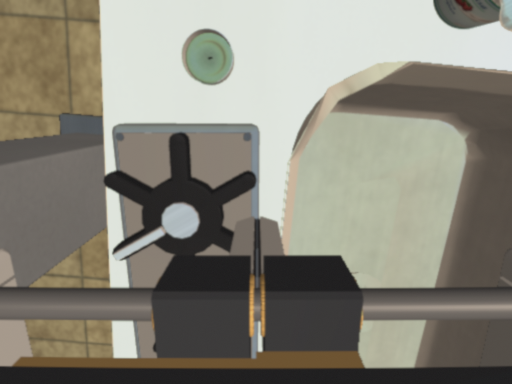

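The ridge now rests at (114,254), which is 210°, one click before the mark. The counter has not moved. Final flick, then lift clear and look.

>>> move_arm(
  increments=[
    [0,0,0.017,0],
    [0,0,0.017,0],
    [0,0,0,0],
    [0.0055,-0.0003,0,-0.105],
    [0.0055,-0.0003,0,-0.105],
    [0.0055,-0.0003,0,-0.105],
    [0.0055,-0.0003,0,-0.105],
    [0.0055,-0.0003,0,-0.105],
    [0.0055,-0.0003,0,-0.105],
    [0.0055,-0.0003,0,-0.105],
    [0.0055,-0.0003,0,-0.105],
    [0,0,0,0],
    [0.002,0,0,-0.04],
    [0,0,0,0],
  ],
)

```text
time_s: 14.08
ee_pos: [0.495, 0.1995, 0.0415]
eef_rot: [-3.142, 0.0, 2.53]
force: [-0.7, 0.5, -0.2]
grip_width: 0.0006
grip_force: 0.3
```

>>> move_arm(
  increments=[
    [0,0,-0.017,0],
    [0,0,-0.017,0],
    [0,0,-0.05,0],
    [0,0,-0.05,0],
    [-0.0093,-0.0008,0,0.176],
    [-0.0093,-0.0008,0,0.176],
    [-0.0093,-0.0008,0,0.176],
    [-0.0093,-0.0008,0,0.176],
    [-0.0093,-0.0008,0,0.176],
    [-0.03,-0.03,-0.01,0],
    [-0.03,-0.02,-0.01,0],
    [0,0,0,0],
    [0,0,0,0],
  ],
)

```text
time_s: 15.7
ee_pos: [0.4727, 0.0969, 0.1962]
eef_rot: [3.14, -0.0, 1.649]
force: [0.5, 0.9, 0.8]
grip_width: 0.0006
grip_force: 0.0
```

```bash
python3 look.py w6
```

```text
15.7 [0.4727 0.0969 0.1962] [ 3.14  -0.     1.649] 0.0006474634248013898 [0.5 0.9 0.8]
cam [0.465 0.168 0.376]
large_wheel_hub 0.75 [252. 124.] [0.4622 0.1569 0.044 ]
large_wheel_mark 0.98 [254. 174.] [0.4682 0.1056 0.056 ]
large_wheel_mark 0.53 [252. 164.] [0.4656 0.116  0.056 ]
large_arrow 0.81 [252. 183.] [0.4662 0.0945 0.052 ]
small_wheel_mark 0.72 [252. 180.] [0.4666 0.0988 0.056 ]
candle 0.57 [271.  18.] [0.4736 0.2717 0.    ]
```

View pics/w6.png

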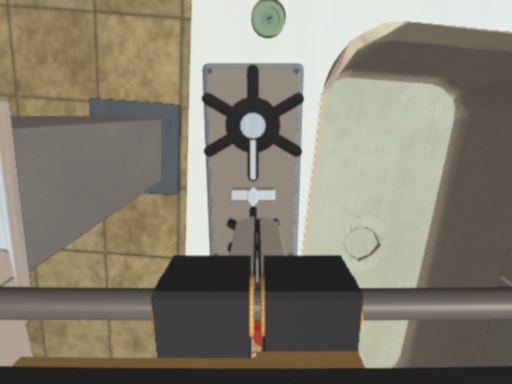

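The ridge (253,175) points straight at the arrow (253,188) and the wheel is at rest. The robot is clear and touching nothing, so I'm handing in.

```bash
python3 -c "from station import hand_in; print(hand_in())"
```

```text
the job is handed in; nothing more can be done
None
```

The large wheel was flicked three clicks anticlockwise, resting in each notch, and its ridged paddle now sits at the arrow; the counter showed no movement in the pictures, I touched nothing else, and the job was handed in after about 16 s of the 48 s allowed.

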